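Pin the shear box, then hold the curing case open

TASK

Get the shear box ready for its next specimen: take the loose headed locating pin out of the wooden stand and set it upright and fully home in the empty corner bore of the brass shear box, and let go of it. Then lift the lid of the grey curing case by its bar and hold it open at 50 degrees from shut, for a colleague to take a specimen out; the lid falls shut if let go, so finish while still holding it there, steady, with nothing else propping it. Leave the pin that already stands in the shear box and everything else on the bench where it is.

Things in the scene. Friction and masses are not known exactly. Their poses are not given: they have to be found in the camera images.
- pin: The loose locating pin, steel, standing upright in one of the two holes of the wooden stand (12 mm above the bench, 18 mm deep in the hole). Shank 14 mm diameter with a slightly chamfered foot, 75 mm long in all including a round head 24 mm in diameter and 14 mm high at the top. About 90 g. Origin at the centre of its underside, z along the pin towards the head.
- pin_stand: Wooden pin stand, fixed, 110 x 45 x 30 mm high, with two holes 16 mm wide and 18 mm deep, 35 mm either side of its centre along its x axis. One holds the headed pin, the other the headless plug; which is which varies. Origin at the centre of its underside.
- plug: Headless steel plug, 14 mm diameter, 45 mm long, standing in the other hole of the stand, 70 mm from the pin. To be left there. Origin at the centre of its underside, z up along it.
- shear_box: Brass shear box, a square block 130 x 130 x 45 mm high, fixed to the bench, with a 62 mm square steel plate and small boss in the middle of its top (10 mm high in all). Two pin bores lie in opposite corners, at (+46, +46) mm (empty) and (-46, -46) mm (already filled) in its own x, y. The bore bottoms are dark; the other two corners are plain. Origin at the centre of its underside, z up.
- bore (a point): Mouth of the empty bore, at its centre on the shear box's top face (45 mm above the bench): round, 16 mm wide, vertical, blind, 30 mm deep, so the pin seated fully home has its underside 30 mm below this point and stands 45 mm above the face. Axes as the shear box.
- seated_pin: The like pin (14 mm shank, 24 mm head, 75 mm long) that already stands in the bore of the opposite corner, 130 mm from the empty one. To be left there. Origin at the centre of its underside.
- case: Grey curing case holding specimens, fixed to the bench, 200 (x) x 240 (y) x 90 mm high, open-topped under its lid. Its front is its -x side. Origin at the centre of its underside, z up.
- lid (a joint): Angle in rad of the case's lid about its hinge: 0 shut, grows as it opens upward, stop at 1.3. 50 degrees is 0.873. The hinge runs along the case's y axis on its far (+x) rim; it is free, so the lid (6 mm aluminium, about 0.5 kg) falls shut from any angle when not held.
- lid_bar (a point): Middle of the lid's bar handle: a round steel bar 12 mm in diameter, 120 mm long along the case's y axis, in the plane of the lid, 45 mm in front of its front edge and carried by two legs at the bar's ends. Shut, it is 93.5 mm above the bench with free space above and below, and a clear gap of about 38 mm between bar and lid edge. It may turn between fingers that pinch it. Axes turn with the lid.
- lid_hinge (a point): Middle of the lid's hinge line, 93.5 mm above the bench; the bar lies 245 mm from it. Moving the lid carries the bar round this line in an arc, up and away from the case's front. Axes turn with the lid: y along the hinge; -x points to the bar.
- weight: Brass knobbed weight, 56 mm diameter, 50 mm high. Origin under its centre. Leave alone.
- bowl: Steel bowl, 120 mm wide, 55 mm high. Origin under its centre. Leave alone.
- wash_bottle: White bottle with red cap, 66 mm diameter, 170 mm high. Origin under its centre. Leave alone.
- tin: Red tin, 100 mm diameter, 110 mm high. Origin under its centre. Leave alone.
- brush: Hand brush with wooden handle, lying on the bench behind the other things. Leave alone.
- ring: Empty brass specimen dish, 70 mm wide, 25 mm high. Origin under its centre. Leave alone.
Not all that is in view belongs to the job. Leave any pink or purple look-alike of the shear_box alone.

How it is judged:
By the outcome, as a careful person would: the job done as asked, in the order asked, and still so for the second after the job is handed in, while the arm keeps its last pose, push and grip.
It also fails if it takes over 58 s, if anything falls off the work surface, if the arm or the gripper's body presses on something with over 40 N, if the wrist force passes 120 N, or if a joint passes its speed limit or range.

ROBOT

A 6-joint arm with a two-finger parallel gripper is mounted at the origin on the work surface. World frame = base frame: x ahead of the robot, y to its left, z up, the work surface at z = 0. Lengths are in m, angles in degrees, forces in N, time in s.
With the tool pointing down it reaches from about 0.3 to 0.775 m from the base axis. Payload 14.6 kg.
Tool frame: the origin (TCP) lies at the very end of the fingers, on their centre line; the grasp point (between the pads) lies ctrl.grip_depth behind it (ctrl.grip_depth is the distance from the TCP to the grasp point, in m); y points along the fingers, z is the direction in which the jaws open and shut, and the axes are right-handed (so a half turn about y gives the same grasp; the last joint's range is limited). The gripper opens to 94 mm and grips with 3 to 60 N. Pads are 16 mm wide; open, the fingers measure 119 mm over their backs; the gripper's body (75 mm by 177 mm) begins 78 mm behind the grasp point.
Start: joints at [71.127, 17.183, 87.147, -0, 75.671, -3.816], TCP at [0.143, 0.531, 0.205] pointing down, gripper open.
Joint ranges: [-173.82, 173.82], [-45.26, 126.66], [13.44, 144.39], [-59.66, 239.66], [0, 175.72], [-146.38, 146.38]. Speed limits (degrees/s): [127.2, 127.2, 147.25, 180, 180, 180].

INTERFACE

Orientations are given as a 3x3 rotation matrix whose columns are the frame's x, y, z axes.
In Python, from plant import ctrl gives the robot as it stands. The module is installed in compiled form; this text tells all that it offers.
- The arm moves only by the tool arm_command, never from a script. Its arguments are lists of equal length, an entry for each row: "delta_rot": the turn, a rotation vector about the tool's x, y, z in degrees, a list of three; "translation": the shift along the tool's x, y, z in units of 30 mm (1.0 is 30 mm), a list of three; "hand": the opening in per cent of the stroke, from 0 (shut) to 100 (fully open). In form: {"delta_rot": [[rx, ry, rz], ...], "translation": [[tx, ty, tz], ...], "hand": [hand, ...]}. A call has 1 to 8 rows; each row shifts and turns the pose as measured when the row begins, along the tool's axes as they then stand; what a row does not reach is not made up. A row lasts 1/12 s, in which the tool goes at most 41.7 mm and 7.16 degrees, less where a joint would pass 70% of its speed; a pose out of reach is approached as far as the arm can. A call is refused whole if a number of a shift passes 1 or a number of a turn 7.16, either way. A call with a gripper value outside its range is refused whole. The fingers move at their own pace and stop on an object; the grip force is fixed at half the most. Time passes only in rows, so rows that do not move let the fingers close. It gives the time, the measured TCP pose, the force and the opening at its end, in the units of the state.
- ctrl.state(): the state, without advancing time (a new reading comes with each control period).
- ctrl.camera(name): name is "side" or "top"; returns the picture (420x560x3 uint8, blue, green, red); there is no depth.
- ctrl.calibration(name): a dict with "camera_matrix" (3x3 intrinsics, pixels), "k1" (the pictures are not rectified: a ray, as slopes to the right and down, at radius r is drawn at 1 + k1 r^2 times it, then the intrinsics apply), "view" (4x4, takes a point from world to camera coordinates). Camera axes: x right, y down, z forward; pixel columns grow to the right and rows downward; lengths in m; the calibration is good to about 2 mm. A picture is of the moment at which its call begins. calibration takes no time and is no camera call.
- ctrl.finish_job(): hands the job in, once; it reports no verdict.
The state is a dict: "time_s": time; "joint_pos": joint angles; "joint_velocities": joint speeds; "joint_torque": joint torques, N m; "tool_pos": TCP position; "tcp_rot": TCP orientation; "contact_force": force on the tool from outside, world axes, zero at the start; "ft_torque": the same for the moment, N m; "grip_width": finger opening in m.
Only numpy, scipy, OpenCV 4.12 (cv2) and the standard library are available. Lean on these libraries where they do the work, as an engineer would, in place of code of your own. Each camera call takes 0.05 s, during which the arm holds its last target.

## Working session

There is one attempt and no reset: what is moved stays moved. The work goes in short steps, Python scripts to look and compute and a tool call to move; the robot and the scene stay as the last step left them, time stands still between calls to the robot, and variables do not carry over. Pictures are saved under pics/ and viewed, and the job is handed in when it is done.

Besides the shell and the picture viewer there is one more tool, called after "Emit:" as name(argument=value, ...) on one line, values as JSON. arm_command: Moves the arm, as the interface text tells. Its arguments: {"type":"object","properties":{"delta_rot":{"type":"array"},"translation":{"type":"array"},"hand":{"type":"array"}},"required":["delta_rot","translation","hand"]}

```bash
ls; mkdir -p pics
python3 - <<'E'
from plant import ctrl
import cv2
s=ctrl.state();print(s,ctrl.grip_depth)
for n in("side","top"):
    cv2.imwrite(f"pics/{n}0.png",ctrl.camera(n));print(n,ctrl.calibration(n))
E
```

```text
pics
{'time_s': 0.0, 'joint_pos': array([ 7.11254375e+01,  1.72171971e+01,  8.71803696e+01,  3.47580954e-04,
        7.56694207e+01, -3.81506961e+00]), 'joint_velocities': array([-0.02001069,  0.02032783,  0.00685483,  0.0229992 , -0.14868511,
       -0.04631371]), 'joint_torque': array([ 1.99947266e-03, -5.31803834e+01, -3.52736521e+01,  7.09479419e-02,
        2.43659428e-02, -8.04113120e-05]), 'tool_pos': array([0.14281145, 0.53086658, 0.2048708 ]), 'tcp_rot': array([[ 9.65656155e-01, -3.83778650e-04,  2.59823101e-01],
       [-2.59823371e-01, -1.10438260e-03,  9.65655527e-01],
       [-8.36538628e-05, -9.99999317e-01, -1.16616852e-03]]), 'contact_force': array([ 0.74770844, -1.1828323 ,  1.05283488]), 'ft_torque': array([-0.03995659, -0.01501342, -0.02235861]), 'grip_width': 0.09382739039661335} 0.0188
side {'camera_matrix': array([[423.51279921,   0.        , 287.83595406],
       [  0.        , 423.51279921, 207.62095489],
       [  0.        ,   0.        ,   1.        ]]), 'k1': 0.034995840403407925, 'view': array([[ 0.99316788, -0.11654444,  0.00591301, -0.49379611],
       [-0.06525669, -0.59668387, -0.79981868,  0.06395119],
       [ 0.09674262,  0.79396836, -0.60021255,  1.38611941],
       [ 0.        ,  0.        ,  0.        ,  1.        ]])}
top {'camera_matrix': array([[402.13011717,   0.        , 286.46960496],
       [  0.        , 402.13011717, 210.09307354],
       [  0.        ,   0.        ,   1.        ]]), 'k1': 0.0037103553161402466, 'view': array([[ 2.32292170e-05, -9.99979067e-01, -6.47035889e-03,
        -1.70667309e-02],
       [-9.87736952e-01,  9.87255375e-04, -1.56124116e-01,
         5.03316433e-01],
       [ 1.56127236e-01,  6.39463921e-03, -9.87716252e-01,
         1.15018515e+00],
       [ 0.00000000e+00,  0.00000000e+00,  0.00000000e+00,
         1.00000000e+00]])}
```

View pics/side0.png

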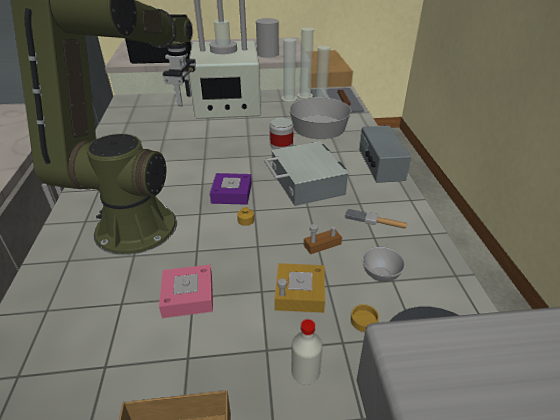

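View pics/top0.png

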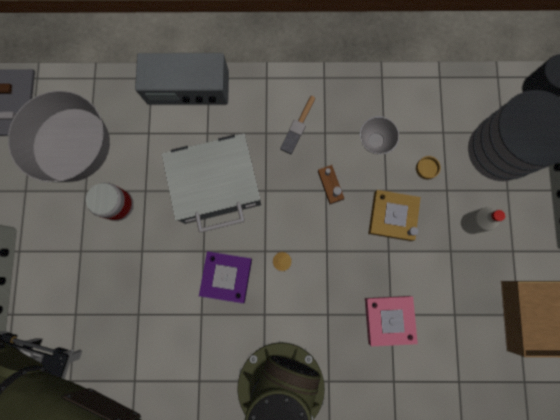

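```bash
cat > h.py <<'E'
import numpy as np, cv2
from plant import ctrl
def ray(n,u,v):
    c=ctrl.calibration(n);K=c["camera_matrix"];k=c["k1"];V=c["view"]
    x,y=(u-K[0,2])/K[0,0],(v-K[1,2])/K[1,1]
    d=cv2.undistortPoints(np.array([[[u,v]]],float),K,np.array([k,0,0,0.])).ravel()
    R=V[:3,:3];return -R.T@V[:3,3],R.T@np.array([d[0],d[1],1.])
def onz(n,u,v,z):
    o,d=ray(n,u,v);return o+d*(z-o[2])/d[2]
def proj(n,P):
    c=ctrl.calibration(n);V=c["view"]
    return cv2.projectPoints(np.array(P,float).reshape(-1,1,3),cv2.Rodrigues(V[:3,:3])[0],V[:3,3],c["camera_matrix"],np.array([c["k1"],0,0,0.]))[0].reshape(-1,2)
def tri(u1,u2):
    o1,d1=ray("side",*u1);o2,d2=ray("top",*u2)
    A=np.stack([d1,-d2],1);t=np.linalg.lstsq(A,o2-o1,rcond=None)[0]
    a,b=o1+t[0]*d1,o2+t[1]*d2;return (a+b)/2,np.linalg.norm(a-b)
E
python3 - <<'E'
import cv2,numpy as np
s=cv2.imread("pics/side0.png");t=cv2.imread("pics/top0.png")
def c(im,x,y,w,h,f):return cv2.resize(im[y:y+h,x:x+w],None,fx=f,fy=f,interpolation=cv2.INTER_CUBIC)
cv2.imwrite("pics/a.png",np.hstack([c(s,270,215,80,100,5),c(t,310,160,120,90,5)[:, :400] if 0 else cv2.copyMakeBorder(c(s,255,140,100,70,4),0,220,0,0,cv2.BORDER_CONSTANT)]))
cv2.imwrite("pics/b.png",c(t,310,160,130,90,6))
cv2.imwrite("pics/c.png",c(t,155,125,115,115,5))
E
```

```text
(no output)
```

View pics/a.png

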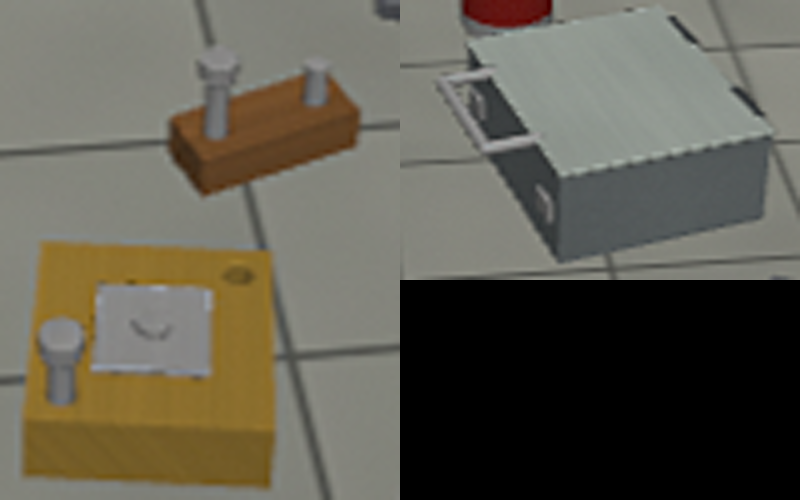

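View pics/b.png

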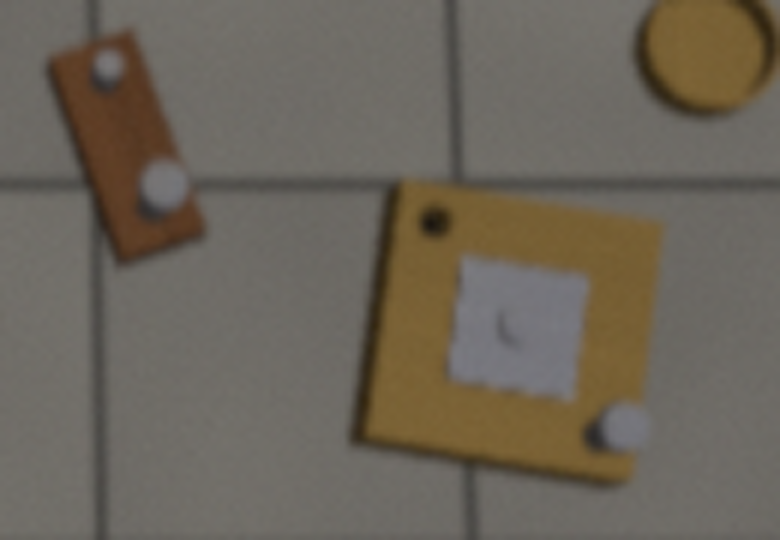

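View pics/c.png

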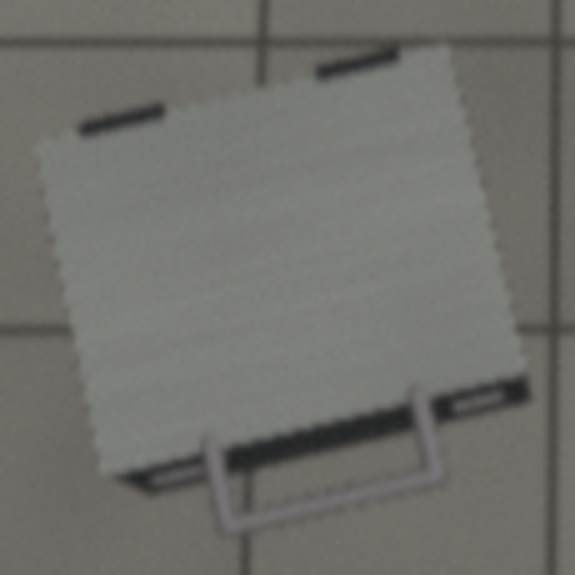

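Run:
```python
from h import *
t=cv2.imread("pics/top0.png");s=cv2.imread("pics/side0.png")
def cen(im,x0,y0,x1,y1,f):
    c=cv2.resize(im[y0:y1,x0:x1],None,fx=8,fy=8,interpolation=cv2.INTER_CUBIC).astype(int)
    m=f(c).astype(np.uint8)
    n,l,st,ce=cv2.connectedComponentsWithStats(m)
    i=1+np.argmax(st[1:,4]); 
    return (ce[i]+.5)/8-.5+[x0,y0], st[i][2:4]/8, st[i][4]/64
br=lambda c:c.sum(2)>330
gr=lambda c:(c.max(2)-c.min(2)<35)&(c.sum(2)>300)
pt=cen(t,327,182,346,201,gr);print("pin top",pt,onz("top",*pt[0],.087))
pl=cen(t,322,164,335,177,gr);print("plug",pl,onz("top",*pl[0],.057))
st=cen(t,405,222,422,240,gr);print("seated",st,onz("top",*st[0],.090))
dk=lambda c:c.sum(2)<190
b=cen(t,376,190,389,203,dk);print("bore",b,onz("top",*b[0],.045))
b2=cen(s,309,262,326,275,lambda c:c.sum(2)<250);print("bore side",b2,onz("side",*b2[0],.045))
ph=cen(s,307,222,321,233,gr);print("pin side",ph,onz("side",*ph[0],.082))
sh=cen(s,276,277,290,288,gr);print("seated side",sh,onz("side",*sh[0],.085))
# box
hsv=cv2.cvtColor(t,cv2.COLOR_BGR2HSV);m=cv2.inRange(hsv,(15,90,60),(32,255,255));m[:, :360]=0;m[:, 430:]=0;m[:185]=0;m[245:]=0
m=cv2.morphologyEx(m,cv2.MORPH_CLOSE,np.ones((9,9)))
r=cv2.minAreaRect(np.argwhere(m>0)[:,::-1].astype(np.float32));print(r)
bx=cv2.boxPoints(r)
for p in bx: print(p,onz("top",*p,.045)) 
# plate
p=cen(t,380,198,414,232,lambda c:(c.max(2)-c.min(2)<30)&(c.sum(2)>330));print("plate",p,onz("top",*p[0],.052))
# bar ends etc, manual, crop c f5 at 155,125
f=lambda u,v:(155+(u+.5)/5-.5,125+(v+.5)/5-.5)
for n,u,v in(("barL",230,523),("barR",437,477),("hingeL",40,143),("hingeR",448,45),("frL",103,474),("frR",525,375)):
    print(n,f(u,v),onz("top",*f(u,v),.0935))
g=lambda u,v:(255+(u-400+.5)/4-.5,140+(v+.5)/4-.5)
for n,u,v in(("barL",440,80),("barR",486,150)): print(n,g(u,v),onz("side",*g(u,v),.0935))
```

```text
pin top (array([339.97332332, 187.46128373]), array([11.875, 12.125]), np.float64(79.328125)) [ 0.56120794 -0.17072076  0.087     ]
plug (array([327.69118189, 170.14515832]), array([3.75, 3.75]), np.float64(10.609375)) [ 0.62007082 -0.13937933  0.057     ]
seated (array([417.31683689, 231.00940645]), array([11., 18.]), np.float64(131.953125)) [ 0.43564009 -0.38415969  0.09      ]
bore (array([382.05633488, 196.53623124]), array([5.375, 5.125]), np.float64(21.859375)) [ 0.54271075 -0.29981134  0.045     ]
bore side (array([317.43438435, 269.7876994 ]), array([6.375, 3.375]), np.float64(15.671875)) [ 0.54406994 -0.30090428  0.045     ]
pin side (array([313.62221739, 226.86285326]), array([14., 11.]), np.float64(139.328125)) [ 0.55542954 -0.15969801  0.082     ]
seated side (array([281.83009592, 282.6227518 ]), array([9.125, 9.5  ]), np.float64(65.15625)) [ 0.43731061 -0.37473884  0.085     ]
((395.1081237792969, 214.8513641357422), (46.5249137878418, 45.045326232910156), 9.462322235107422)
[368.45947 233.24326] [ 0.43390838 -0.25623945  0.045     ]
[375.86487 188.81082] [ 0.5660427  -0.28235434  0.045     ]
[421.75677 196.45947] [ 0.54278965 -0.41679762  0.045     ]
[414.35138 240.8919 ] [ 0.41157111 -0.38849055  0.045     ]
plate (array([396.01489582, 214.14375173]), array([22.75 , 23.625]), np.float64(394.078125)) [ 0.48904998 -0.33685727  0.052     ]
barL (200.6, 229.2) [0.44075401 0.22318596 0.0935    ]
barR (242.0, 220.0) [0.46667625 0.10744939 0.0935    ]
hingeL (162.6, 153.2) [0.66168464 0.34053939 0.0935    ]
hingeR (244.2, 133.6) [0.72036034 0.10541189 0.0935    ]
frL (175.2, 219.4) [0.46854467 0.29572349 0.0935    ]
frR (259.6, 199.6) [0.52496497 0.0585243  0.0935    ]
barL (264.625, 159.625) [0.43779148 0.22898557 0.0935    ]
barR (276.125, 177.125) [0.46852184 0.10677301 0.0935    ]
```

Run:
```python
from h import *
T=lambda u,v:(310+(u+.5)/6-.5,160+(v+.5)/6-.5)
S=lambda u,v:(270+(u+.5)/5-.5,215+(v+.5)/5-.5)
pin=onz("top",*T(165,186),.087);plug=onz("top",*T(109,66),.057);sea=onz("top",*T(626,427),.090);print(pin,plug,sea)
print("pin-plug",np.linalg.norm((pin-plug)[:2]))
print("pin side",onz("side",*S(218,62),.083)," base",onz("side",*S(214,136),.030),"tri",tri(S(218,58),T(165,186)))
print("seat tri",tri(S(61,335),T(626,427)))
bore=(onz("top",382.06,196.54,.045)+onz("side",317.43,269.79,.045))/2
print("bore",bore,"bore-seat",np.linalg.norm((bore-sea)[:2]))
# stand corners
for c in((50,62),(131,30),(205,235),(122,264)): print(onz("top",*T(*c),.03))
# bright mask
t=cv2.imread("pics/top0.png")
for nm,(x0,y0,x1,y1),z in(("pin",(329,182,345,198),.087),("plug",(322,164,335,177),.057),("seat",(406,222,424,238),.09)):
    c=cv2.resize(t[y0:y1,x0:x1],None,fx=8,fy=8,interpolation=cv2.INTER_CUBIC).astype(int)
    sat=c.max(2)-c.min(2)
    for th in(390,420):
        m=(c.sum(2)>th)&(sat<30);n,l,st,ce=cv2.connectedComponentsWithStats(m.astype(np.uint8))
        if n>1:
            i=1+np.argmax(st[1:,4]);p=(ce[i]+.5)/8-.5+[x0,y0];print(nm,th,p,st[i][2:]/8,onz("top",*p,z))
```

```text
[ 0.55210514 -0.16228047  0.087     ] [ 0.6187375 -0.139532   0.057    ] [ 0.43637488 -0.37469813  0.09      ]
pin-plug 0.07040854944259578
pin side [ 0.55383058 -0.16138885  0.083     ]  base [ 0.55255731 -0.16767264  0.03      ] tri (array([ 0.55284385, -0.16234309,  0.08676296]), np.float64(0.0013503326140137017))
seat tri (array([ 0.43684935, -0.3750168 ,  0.08900437]), np.float64(0.0007345015312036061))
bore [ 0.54337788 -0.30036671  0.045     ] bore-seat 0.13028737466424883
[ 0.62788989 -0.11248145  0.03      ]
[ 0.64446204 -0.15361983  0.03      ]
[ 0.53900128 -0.18866833  0.03      ]
[ 0.52436675 -0.14705678  0.03      ]
```

Emit:
arm_command(delta_rot=[[0,0,0],[0,0,0],[0,0,0],[0,0,0],[0,0,0],[0,0,0],[0,0,0],[0,0,0]], translation=[[0.95,0,-0.93],[0.95,0,-0.93],[0.95,0,-0.93],[0.95,0,-0.93],[0.95,0,-0.93],[0.95,0,-0.93],[0.95,0,-0.93],[0.95,0,-0.93]], hand=[60,60,60,60,60,60,60,60])

```text
time_s: 0.77
tool_pos: [0.306, 0.2482, 0.2016]
tcp_rot: [[0.968, -0.003, 0.25], [-0.25, -0.005, 0.968], [-0.002, -1.0, -0.006]]
contact_force: [0.8, 0.6, -0.2]
grip_width: 0.0566
```

Emit:
arm_command(delta_rot=[[0,0,0],[0,0,0],[0,0,0],[0,0,0],[0,0,0],[0,0,0],[0,0,0],[0,0,0]], translation=[[0.95,0,-0.93],[0.95,0,-0.93],[0.95,0,-0.93],[0.95,0,-0.93],[0.95,0,-0.93],[0.95,0,-0.93],[0.95,0,-0.93],[0.95,0,-0.93]], hand=[60,60,60,60,60,60,60,60])

```text
time_s: 1.43
tool_pos: [0.4739, -0.0402, 0.2027]
tcp_rot: [[0.968, -0.002, 0.25], [-0.25, -0.005, 0.968], [-0.001, -1.0, -0.005]]
contact_force: [0.3, 0.8, -0.4]
grip_width: 0.0566
```

```bash
cat > go.py <<'E'
import sys
from h import *
t=np.array([float(x) for x in sys.argv[1:4]])
s=ctrl.state();R=s["tcp_rot"]
print("t",round(s["time_s"],2),"pos",s["tool_pos"].round(4),"F",s["contact_force"].round(1),"w",round(s["grip_width"],4),"j",s["joint_pos"].round(1))
print("R",R.round(4).tolist())
print("units",(R.T@(t-s["tool_pos"])/.03).round(3))
# rotation to pointing-down yaw
if len(sys.argv)>4:
    y=np.radians(float(sys.argv[4]));z=np.array([np.cos(y),np.sin(y),0]);yy=np.array([0,0,-1.])
    Rt=np.stack([np.cross(yy,z),yy,z],1);print("rotvec",np.degrees(cv2.Rodrigues(R.T@Rt)[0].ravel()).round(2))
E
python3 go.py .5526 -.162 .205 75
```

```text
t 1.43 pos [ 0.4739 -0.0402  0.2027] F [ 0.3  0.8 -0.4] w 0.0566 j [ -9.1   7.8  98.9  -0.3  73.3 -84.5]
R [[0.9682, -0.0022, 0.2501], [-0.2501, -0.0046, 0.9682], [-0.001, -1.0, -0.005]]
units [ 3.556 -0.065 -3.275]
rotvec [ 0.29  0.52 -0.05]
```

Emit:
arm_command(delta_rot=[[0.3,0.5,0],[0,0,0],[0,0,0],[0,0,0],[0,0,0],[0,0,0]], translation=[[0.9,0,-0.83],[0.9,0,-0.83],[0.9,0.3,-0.83],[0.86,0.7,-0.78],[0,0.8,0],[0,0.5,0]], hand=[60,60,60,60,60,60])

```text
time_s: 1.93
tool_pos: [0.5567, -0.1771, 0.132]
tcp_rot: [[0.964, 0.003, 0.266], [-0.266, -0.001, 0.964], [0.003, -1.0, -0.0]]
contact_force: [-0.2, 0.6, 0.2]
grip_width: 0.0561
```

```bash
python3 go.py .5526 -.162 .12 75
```

```text
t 1.93 pos [ 0.5567 -0.1771  0.132 ] F [-0.2  0.6  0.2] w 0.0561 j [-21.2  25.2  86.3  -0.   68.3 -95.8]
R [[0.964, 0.0029, 0.266], [-0.266, -0.0012, 0.964], [0.0031, -1.0, -0.0004]]
units [-0.268  0.399  0.448]
rotvec [ 0.02 -0.43  0.18]
```

Emit:
arm_command(delta_rot=[[0,-0.4,0.2],[0,0,0],[0,0,0]], translation=[[-0.27,0.2,0.45],[0,0.2,0],[0,0,0]], hand=[60,60,60])

```text
time_s: 2.18
tool_pos: [0.5505, -0.1627, 0.1138]
tcp_rot: [[0.965, -0.008, 0.261], [-0.261, 0.002, 0.965], [-0.009, -1.0, 0.0]]
contact_force: [-0.6, 0.0, 0.2]
grip_width: 0.0564
```

```bash
python3 go.py .5526 -.162 .0612 75
python3 - <<'E'
from h import *
s=ctrl.camera("side");t=ctrl.camera("top")
c=lambda im,x,y,w,h:cv2.resize(im[y:y+h,x:x+w],None,fx=4,fy=4,interpolation=cv2.INTER_CUBIC)
cv2.imwrite("pics/d.png",np.hstack([c(s,270,150,100,110),c(t,290,130,100,110)]))
E
```

```text
t 2.18 pos [ 0.5505 -0.1627  0.1138] F [-0.6  0.   0.2] w 0.0564 j [-20.1  25.6  88.4  -0.   66.5 -94.9]
R [[0.9652, -0.0082, 0.2614], [-0.2613, 0.0024, 0.9652], [-0.0086, -1.0, 0.0001]]
units [0.075 1.754 0.04 ]
rotvec [-0.01 -0.15 -0.49]
```

View pics/d.png

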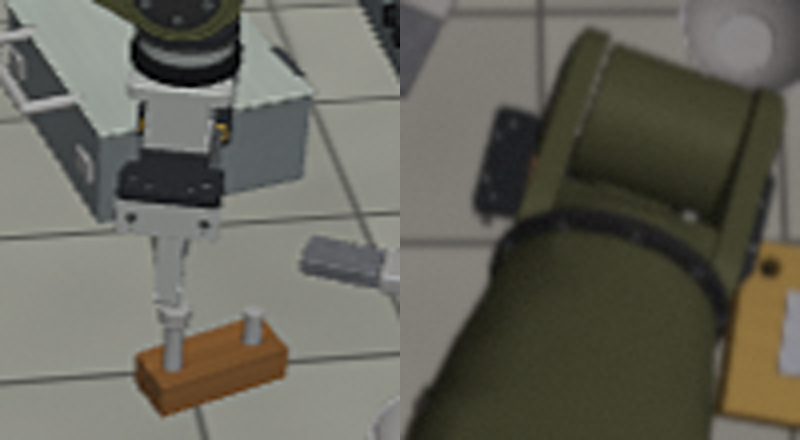

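Emit:
arm_command(delta_rot=[[0,0,-0.5],[0,0,0],[0,0,0],[0,0,0],[0,0,0]], translation=[[0.08,0.4,0.04],[0,0.5,0],[0,0.5,0],[0,0.3,0],[0,0,0]], hand=[60,60,60,60,60])

```text
time_s: 2.7
tool_pos: [0.5573, -0.1645, 0.0683]
tcp_rot: [[0.965, 0.012, 0.261], [-0.261, -0.004, 0.965], [0.013, -1.0, -0.001]]
contact_force: [0.2, 0.5, -0.2]
grip_width: 0.0563
```

```bash
python3 go.py .5526 -.162 .0612 75
```

```text
t 2.7 pos [ 0.5573 -0.1645  0.0683] F [ 0.2  0.5 -0.2] w 0.0563 j [-20.1  29.   90.2   0.   60.1 -94.9]
R [[0.9652, 0.0123, 0.2613], [-0.2613, -0.0045, 0.9652], [0.0131, -0.9999, -0.0011]]
units [-0.177  0.235  0.039]
rotvec [ 0.06 -0.15  0.75]
```

Emit:
arm_command(delta_rot=[[0,-0.1,0.5],[0,0,0],[0,0,0]], translation=[[-0.12,0.2,0.04],[0,0,0],[0,0,0]], hand=[60,60,60])

```text
time_s: 2.95
tool_pos: [0.5549, -0.1628, 0.0639]
tcp_rot: [[0.966, 0.005, 0.26], [-0.26, -0.003, 0.966], [0.006, -1.0, -0.001]]
contact_force: [-0.3, -0.2, 0.8]
grip_width: 0.0561
```

```bash
python3 go.py .5526 -.162 .0612 75
```

```text
t 2.95 pos [ 0.5549 -0.1628  0.0639] F [-0.3 -0.2  0.8] w 0.0561 j [-20.   29.2  90.5  -0.1  60.  -94.9]
R [[0.9657, 0.0055, 0.2596], [-0.2595, -0.0028, 0.9657], [0.006, -1.0, -0.0013]]
units [-0.083  0.09   0.005]
rotvec [ 0.08 -0.04  0.34]
```

Emit:
arm_command(delta_rot=[[0.1,0,0.4],[0,0,0],[0,0,0],[0,0,0],[0,0,0],[0,0,0]], translation=[[-0.09,0.1,0],[0,0,0],[0,0,0],[0,0,0],[0,0,0],[0,0,0]], hand=[60,60,10,10,10,10])

```text
time_s: 3.45
tool_pos: [0.5529, -0.1623, 0.0627]
tcp_rot: [[0.966, 0.001, 0.259], [-0.259, 0.0, 0.966], [0.001, -1.0, 0.0]]
contact_force: [-0.0, 0.7, -0.0]
grip_width: 0.0332
```

```bash
python3 go.py .5526 -.162 .0612 75
```

```text
t 3.45 pos [ 0.5529 -0.1623  0.0627] F [-0.   0.7 -0. ] w 0.0332 j [-20.   29.2  90.6   0.   60.1 -95. ]
R [[0.9658, 0.0013, 0.2595], [-0.2595, 0.0, 0.9658], [0.0013, -1.0, 0.0004]]
units [-0.014  0.051  0.008]
rotvec [-0.02 -0.04  0.07]
```

Emit:
arm_command(delta_rot=[[0,0,0],[0,0,0],[0,0,0],[0,0,0]], translation=[[0,0.05,0],[0,0,0],[0,0,0],[0,0,0]], hand=[0,0,0,0])

```text
time_s: 3.78
tool_pos: [0.553, -0.1623, 0.0611]
tcp_rot: [[0.966, 0.001, 0.259], [-0.259, -0.0, 0.966], [0.001, -1.0, 0.0]]
contact_force: [0.0, -0.2, 1.0]
grip_width: 0.0233
```

```bash
python3 go.py .5526 -.162 .15 75
```

```text
t 3.78 pos [ 0.553  -0.1623  0.0611] F [ 0.  -0.2  1. ] w 0.0233 j [-20.   29.3  90.7   0.   59.9 -95. ]
R [[0.9658, 0.0014, 0.2595], [-0.2595, -0.0, 0.9658], [0.0014, -1.0, 0.0004]]
units [-0.011 -2.962  0.008]
rotvec [-0.02 -0.04  0.08]
```

Gripped at 23.3 mm (the head is 24 mm). Lift.

Emit:
arm_command(delta_rot=[[0,0,0],[0,0,0],[0,0,0],[0,0,0],[0,0,0],[0,0,0]], translation=[[0,-0.2,0],[0,-0.4,0],[0,-0.6,0],[0,-0.6,0],[0,-0.5,0],[0,0,0]], hand=[0,0,0,0,0,0])

```text
time_s: 4.28
tool_pos: [0.5524, -0.1621, 0.136]
tcp_rot: [[0.966, 0.0, 0.259], [-0.259, 0.0, 0.966], [-0.0, -1.0, 0.0]]
contact_force: [0.1, 0.4, -0.6]
grip_width: 0.0231
```

```bash
python3 go.py .5434 -.3003 .13 75
```

```text
t 4.28 pos [ 0.5524 -0.1621  0.136 ] F [ 0.1  0.4 -0.6] w 0.0231 j [-20.   24.1  87.4   0.   68.5 -95. ]
R [[0.9658, 0.0001, 0.2595], [-0.2595, 0.0005, 0.9658], [-0.0, -1.0, 0.0005]]
units [ 0.905  0.199 -4.525]
rotvec [-0.03 -0.04 -0.  ]
```

Emit:
arm_command(delta_rot=[[0,0,0],[0,0,0],[0,0,0],[0,0,0],[0,0,0],[0,0,0],[0,0,0],[0,0,0]], translation=[[0.1,0,-0.4],[0.15,0,-0.7],[0.15,0,-0.8],[0.15,0,-0.8],[0.15,0,-0.7],[0.1,0,-0.5],[0.05,0,-0.2],[0,0,0]], hand=[0,0,0,0,0,0,0,0])

```text
time_s: 4.95
tool_pos: [0.5424, -0.2971, 0.1329]
tcp_rot: [[0.966, -0.003, 0.258], [-0.258, 0.002, 0.966], [-0.003, -1.0, 0.001]]
contact_force: [0.2, 0.0, -2.1]
grip_width: 0.0229
```

```bash
python3 go.py .5434 -.3003 .11 75
```

```text
t 4.95 pos [ 0.5424 -0.2971  0.1329] F [ 0.2  0.  -2.1] w 0.0229 j [ -32.1   29.6   79.7    0.    70.9 -107.1]
R [[0.9661, -0.0027, 0.2581], [-0.2581, 0.0018, 0.9661], [-0.0031, -1.0, 0.001]]
units [ 0.061  0.762 -0.095]
rotvec [-0.06  0.04 -0.18]
```

Emit:
arm_command(delta_rot=[[0,0,-0.2],[0,0,0],[0,0,0],[0,0,0]], translation=[[0.06,0.4,-0.1],[0,0.36,0],[0,0,0],[0,0,0]], hand=[0,0,0,0])

```text
time_s: 5.28
tool_pos: [0.5428, -0.2993, 0.1075]
tcp_rot: [[0.966, -0.001, 0.258], [-0.258, 0.002, 0.966], [-0.002, -1.0, 0.002]]
contact_force: [0.0, -1.1, -2.2]
grip_width: 0.0233
```

```bash
python3 go.py .5434 -.3003 .11 75
python3 - <<'E'
from h import *
s=ctrl.camera("side");t=ctrl.camera("top");cv2.imwrite("pics/s3.png",s)
c=lambda im,x,y,w,h,f:cv2.resize(im[y:y+h,x:x+w],None,fx=f,fy=f,interpolation=cv2.INTER_CUBIC)
cv2.imwrite("pics/e.png",np.hstack([c(s,280,215,60,80,7),cv2.resize(c(t,340,160,90,90,4),(360,560))]))
E
```

```text
t 5.28 pos [ 0.5428 -0.2993  0.1075] F [ 0.  -1.1 -2.2] w 0.0233 j [-3.230e+01  3.120e+01  8.080e+01  1.000e-01  6.810e+01 -1.074e+02]
R [[0.9661, -0.0013, 0.258], [-0.258, 0.0024, 0.9661], [-0.0018, -1.0, 0.002]]
units [ 0.026 -0.083 -0.028]
rotvec [-0.12  0.05 -0.11]
```

View pics/e.png

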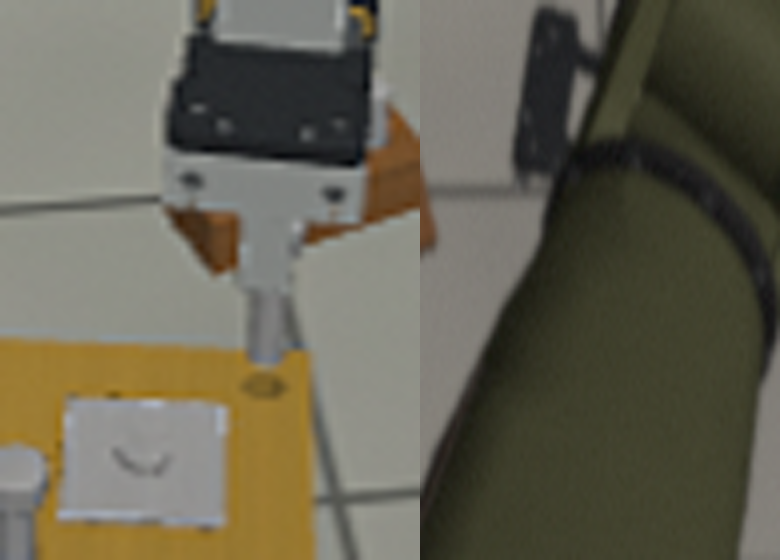

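Run:
```python
from h import *
S=lambda u,v:(280+(u+.5)/7-.5,215+(v+.5)/7-.5)
s=cv2.imread("pics/s3.png")
b=onz("side",*S(264,385),.045);print("bore",S(264,385),b)
for v in(356,358,360):print("foot",onz("side",*S(266,v),.0584-.0))
p=proj("side",[[.5428,-.2993,.0584],[.5428,-.2993,.07]]);print(p,(p+.5-[280,215])*7)
# shank edges by saturation/gray rows
for r in range(258,267): print(r,s[r,310:326].sum(1).tolist())
for r in range(258,267): print(r,(s[r,310:326].max(1).astype(int)-s[r,310:326].min(1)).tolist())
```

```text
bore (317.2857142857143, 269.57142857142856) [ 0.54380452 -0.30003682  0.045     ]
foot [ 0.54440425 -0.29750308  0.0584    ]
foot [ 0.5442129  -0.29859584  0.0584    ]
foot [ 0.54402183 -0.29968693  0.0584    ]
[[317.10886646 265.93519652]
 [317.30789078 262.88880022]] [[263.26206522 360.04637564]
 [264.65523544 338.72160156]]
258 [418, 416, 418, 421, 429, 349, 292, 330, 366, 363, 305, 303, 399, 437, 430, 428]
259 [414, 416, 417, 421, 429, 358, 307, 340, 369, 371, 305, 274, 385, 432, 434, 429]
260 [416, 412, 416, 415, 425, 345, 302, 347, 369, 367, 303, 255, 352, 425, 434, 427]
261 [417, 413, 414, 414, 428, 329, 296, 350, 371, 365, 316, 254, 320, 414, 433, 427]
262 [416, 412, 415, 413, 424, 333, 304, 353, 371, 359, 315, 267, 298, 400, 432, 428]
263 [422, 417, 414, 420, 429, 340, 314, 358, 370, 348, 346, 295, 270, 376, 429, 428]
264 [379, 396, 399, 399, 411, 333, 317, 360, 366, 342, 347, 317, 262, 350, 422, 429]
265 [322, 331, 334, 333, 337, 299, 319, 361, 371, 339, 302, 309, 320, 325, 387, 422]
266 [316, 319, 312, 315, 322, 308, 332, 370, 370, 343, 326, 316, 319, 312, 377, 420]
258 [10, 9, 10, 9, 10, 7, 2, 2, 2, 2, 3, 5, 10, 9, 8, 9]
259 [10, 9, 8, 8, 9, 7, 2, 1, 0, 1, 1, 4, 8, 9, 9, 10]
260 [9, 9, 9, 9, 9, 7, 1, 2, 2, 1, 2, 5, 7, 9, 9, 9]
261 [8, 9, 10, 8, 9, 6, 1, 1, 1, 1, 2, 6, 6, 9, 8, 8]
262 [8, 7, 8, 8, 9, 5, 1, 1, 3, 1, 3, 5, 7, 8, 9, 9]
263 [4, 5, 6, 6, 6, 4, 1, 1, 1, 0, 4, 4, 4, 7, 8, 9]
264 [43, 27, 18, 18, 24, 8, 3, 0, 0, 2, 3, 6, 8, 6, 6, 7]
265 [101, 96, 90, 93, 101, 32, 10, 3, 2, 8, 35, 86, 98, 80, 39, 12]
266 [106, 107, 106, 109, 116, 65, 1, 12, 12, 14, 59, 112, 111, 114, 50, 12]
```

Emit:
arm_command(delta_rot=[[-0.1,0,-0.1],[0,0,0],[0,0,0],[0,0,0]], translation=[[0,0.1,-0.05],[0,0.2,0],[0,0.2,0],[0,0,0]], hand=[0,0,0,0])

```text
time_s: 5.72
tool_pos: [0.5434, -0.3002, 0.0931]
tcp_rot: [[0.967, 0.003, 0.257], [-0.257, -0.001, 0.967], [0.003, -1.0, -0.001]]
contact_force: [0.5, 0.9, -2.4]
grip_width: 0.0229
```

```bash
python3 go.py .5430 -.3003 .0642 75
```

```text
t 5.72 pos [ 0.5434 -0.3002  0.0931] F [ 0.5  0.9 -2.4] w 0.0229 j [ -32.3   32.1   81.5    0.    66.2 -107.4]
R [[0.9665, 0.0026, 0.2566], [-0.2565, -0.0015, 0.9665], [0.0029, -1.0, -0.0008]]
units [-0.015  0.965 -0.005]
rotvec [0.04 0.13 0.17]
```

Emit:
arm_command(delta_rot=[[0,0.1,0.15],[0,0,0],[0,0,0]], translation=[[-0.01,0.12,0],[0,0.12,0],[0,0,0]], hand=[0,0,0])

```text
time_s: 5.97
tool_pos: [0.543, -0.3, 0.0849]
tcp_rot: [[0.966, -0.001, 0.258], [-0.258, -0.001, 0.966], [-0.0, -1.0, -0.001]]
contact_force: [-0.6, 0.4, -1.7]
grip_width: 0.0234
```

```bash
python3 go.py .5430 -.3003 .0642 75
```

```text
t 5.97 pos [ 0.543  -0.3     0.0849] F [-0.6  0.4 -1.7] w 0.0234 j [ -32.3   32.7   81.8   -0.    65.5 -107.3]
R [[0.966, -0.0005, 0.2584], [-0.2584, -0.0005, 0.966], [-0.0004, -1.0, -0.0007]]
units [ 0.002  0.691 -0.009]
rotvec [ 0.04  0.03 -0.02]
```

Emit:
arm_command(delta_rot=[[0,0,0],[0,0,0],[0,0,0],[0,0,0]], translation=[[0,0.15,0],[0,0.2,0],[0,0.15,0],[0,0,0]], hand=[0,0,0,0])

```text
time_s: 6.3
tool_pos: [0.543, -0.3001, 0.0683]
tcp_rot: [[0.966, -0.0, 0.258], [-0.258, -0.001, 0.966], [-0.0, -1.0, -0.001]]
contact_force: [-0.0, -0.5, -1.4]
grip_width: 0.0232
```

```bash
python3 go.py .5430 -.3003 .0642 75
```

```text
t 6.3 pos [ 0.543  -0.3001  0.0683] F [-0.  -0.5 -1.4] w 0.0232 j [ -32.3   33.8   82.4   -0.    63.7 -107.3]
R [[0.966, -0.0004, 0.2584], [-0.2584, -0.0006, 0.966], [-0.0003, -1.0, -0.0007]]
units [ 0.001  0.138 -0.007]
rotvec [ 0.04  0.02 -0.02]
```

Emit:
arm_command(delta_rot=[[0,0,0],[0,0,0],[0,0,0]], translation=[[0,0.08,0],[0,0.05,0],[0,0,0]], hand=[0,0,0])

```text
time_s: 6.55
tool_pos: [0.5432, -0.3002, 0.0641]
tcp_rot: [[0.966, -0.0, 0.259], [-0.259, -0.001, 0.966], [0.0, -1.0, -0.001]]
contact_force: [0.1, 0.3, 1.0]
grip_width: 0.0233
```

```bash
python3 go.py .5430 -.3003 .0642 75
```

```text
t 6.55 pos [ 0.5432 -0.3002  0.0641] F [0.1 0.3 1. ] w 0.0233 j [ -32.3   34.1   82.6   -0.    63.3 -107.3]
R [[0.966, -0.0001, 0.2585], [-0.2585, -0.0007, 0.966], [0.0001, -1.0, -0.0007]]
units [-0.005 -0.002 -0.006]
rotvec [0.04 0.02 0.  ]
```

Emit:
arm_command(delta_rot=[[0,0,0],[0,0,0],[0,0,0]], translation=[[0,0.03,0],[0,0,0],[0,0,0]], hand=[0,0,0])

```text
time_s: 6.8
tool_pos: [0.5438, -0.3004, 0.0644]
tcp_rot: [[0.966, 0.002, 0.258], [-0.258, -0.002, 0.966], [0.002, -1.0, -0.001]]
contact_force: [-0.5, 0.4, -0.9]
grip_width: 0.0232
```

```bash
python3 go.py .5430 -.3003 .0642 75
```

```text
t 6.8 pos [ 0.5438 -0.3004  0.0644] F [-0.5  0.4 -0.9] w 0.0232 j [ -32.3   34.1   82.5   -0.    63.2 -107.3]
R [[0.966, 0.0016, 0.2584], [-0.2584, -0.0016, 0.966], [0.0019, -1.0, -0.0011]]
units [-0.025  0.008 -0.003]
rotvec [0.06 0.02 0.11]
```

Emit:
arm_command(delta_rot=[[0,0,0],[0,0,0],[0,0,0],[0,0,0],[0,0,0],[0,0,0]], translation=[[0,0,0],[0,0,0],[0,0,0],[0,0,0],[0,0,0],[0,0,0]], hand=[30,45,60,60,60,60])

```text
time_s: 7.3
tool_pos: [0.5438, -0.3006, 0.0646]
tcp_rot: [[0.966, 0.002, 0.258], [-0.258, -0.002, 0.966], [0.002, -1.0, -0.001]]
contact_force: [0.3, -0.2, -0.2]
grip_width: 0.0557
```

Emit:
arm_command(delta_rot=[[0,0,0],[0,0,0],[0,0,0],[0,0,0],[0,0,0],[0,0,0],[0,0,0],[0,0,0]], translation=[[0,-0.2,0],[0,-0.4,0],[0,-0.7,0],[0,-0.9,0],[0,-0.9,0],[0,-0.9,0],[0,-0.6,0],[0,0,0]], hand=[60,60,60,60,60,60,60,60])

```text
time_s: 7.97
tool_pos: [0.5429, -0.2999, 0.2148]
tcp_rot: [[0.966, 0.003, 0.258], [-0.258, -0.002, 0.966], [0.003, -1.0, -0.002]]
contact_force: [-0.7, 0.7, -0.1]
grip_width: 0.056
```

```bash
python3 - <<'E'
from h import *
s=ctrl.camera("side");cv2.imwrite("pics/s4.png",s)
c=lambda im,x,y,w,h,f:cv2.resize(im[y:y+h,x:x+w],None,fx=f,fy=f,interpolation=cv2.INTER_CUBIC)
cv2.imwrite("pics/f.png",c(s,265,215,80,100,6))
E
python3 go.py .4535 .166 .20 13.4
```

```text
t 8.02 pos [ 0.5427 -0.2997  0.2132] F [0.3 1.  0.6] w 0.0564 j [ -32.3   25.8   74.3   -0.    79.7 -107.3]
R [[0.966, 0.0016, 0.2584], [-0.2584, -0.0018, 0.966], [0.002, -1.0, -0.0013]]
units [-6.884  0.407 14.229]
rotvec [1.000e-02 6.162e+01 1.500e-01]
```

View pics/f.png

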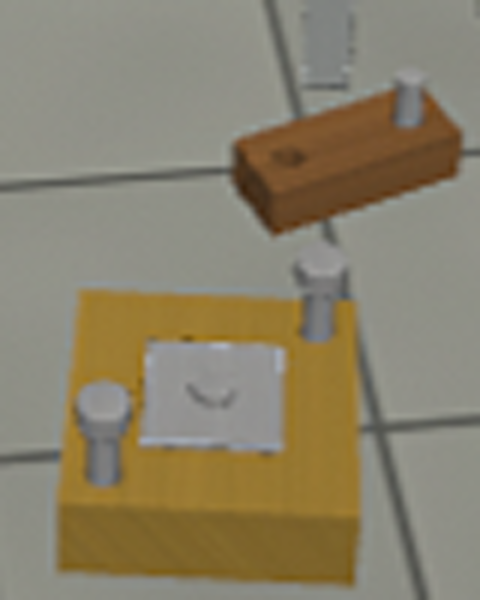

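Run:
```python
import numpy as np
d=np.array([.4535-.5427,.1665+.2997])
n=15
prev=75.
for k in range(16):
    yaw=np.radians(75-5.6*min(k,11)); e=d/n
    print(k,round(np.degrees(yaw),1),(e@[np.sin(yaw),-np.cos(yaw)]/.03).round(2),(e@[np.cos(yaw),np.sin(yaw)]/.03).round(2))
```

```text
0 75.0 -0.46 0.95
1 69.4 -0.55 0.9
2 63.8 -0.64 0.84
3 58.2 -0.71 0.78
4 52.6 -0.79 0.7
5 47.0 -0.85 0.62
6 41.4 -0.91 0.54
7 35.8 -0.96 0.45
8 30.2 -1.0 0.35
9 24.6 -1.02 0.25
10 19.0 -1.04 0.15
11 13.4 -1.05 0.05
12 13.4 -1.05 0.05
13 13.4 -1.05 0.05
14 13.4 -1.05 0.05
15 13.4 -1.05 0.05
```

Emit:
arm_command(delta_rot=[[0,5.6,0],[0,5.6,0],[0,5.6,0],[0,5.6,0],[0,5.6,0],[0,5.6,0],[0,5.6,0],[0,5.6,0]], translation=[[-0.46,0,0.95],[-0.55,0,0.9],[-0.64,0,0.84],[-0.71,0,0.78],[-0.79,0,0.7],[-0.85,0,0.62],[-0.91,0,0.54],[-0.96,0,0.45]], hand=[60,60,60,60,60,60,60,60])

```text
time_s: 8.68
tool_pos: [0.4917, -0.0445, 0.2051]
tcp_rot: [[0.469, -0.008, 0.883], [-0.883, 0.001, 0.469], [-0.005, -1.0, -0.007]]
contact_force: [0.6, -0.6, 1.2]
grip_width: 0.0566
```

```bash
python3 go.py .4535 .1665 .20 13.6
```

```text
t 8.68 pos [ 0.4917 -0.0445  0.2051] F [ 0.6 -0.6  1.2] w 0.0566 j [ -9.4  10.3  95.7  -0.   74.4 -37.3]
R [[0.4687, -0.0082, 0.8833], [-0.8833, 0.0009, 0.4687], [-0.0047, -1.0, -0.0068]]
units [-6.807  0.187  2.174]
rotvec [ 0.42 14.35 -0.22]
```

Emit:
arm_command(delta_rot=[[0.4,4.8,0],[0,4.8,0],[0,4.8,0],[0,0,0],[0,0,0],[0,0,0],[0,0,0],[0,0,0]], translation=[[-0.95,0,0.3],[-0.98,0,0.22],[-1,0,0.14],[-1,0,0.06],[-1,0,0.06],[-0.9,0,0.06],[-0.6,0,0],[0,0,0]], hand=[40,40,40,40,40,40,40,40])

```text
time_s: 9.35
tool_pos: [0.4496, 0.1614, 0.1991]
tcp_rot: [[0.217, -0.013, 0.976], [-0.976, 0.004, 0.217], [-0.006, -1.0, -0.012]]
contact_force: [0.5, -0.5, -0.4]
grip_width: 0.0378
```

```bash
python3 go.py .4535 .1665 .13 13.6
```

```text
t 9.35 pos [0.4496 0.1614 0.1991] F [ 0.5 -0.5 -0.4] w 0.0378 j [15.1  8.6 98.5  0.4 73.5  2.4]
R [[0.2174, -0.0127, 0.976], [-0.9761, 0.0037, 0.2175], [-0.0063, -0.9999, -0.0116]]
units [-0.124  2.303  0.191]
rotvec [ 0.66 -1.04 -0.37]
```

Emit:
arm_command(delta_rot=[[0.6,-1,-0.3],[0,0,0],[0,0,0],[0,0,0],[0,0,0],[0,0,0]], translation=[[-0.12,0.3,0.19],[0,0.6,0],[0,0.6,0],[0,0.5,0],[0,0.1,0],[0,0,0]], hand=[40,40,40,40,40,40])

```text
time_s: 9.85
tool_pos: [0.4527, 0.1638, 0.1306]
tcp_rot: [[0.238, -0.005, 0.971], [-0.971, -0.001, 0.238], [-0.0, -1.0, -0.005]]
contact_force: [0.4, -0.0, -0.1]
grip_width: 0.0376
```

```bash
python3 go.py .4535 .1665 .0747 13.6;python3 - <<'E'
from h import *
s=ctrl.camera("side");t=ctrl.camera("top")
c=lambda im,x,y,w,h,f:cv2.resize(im[y:y+h,x:x+w],None,fx=f,fy=f,interpolation=cv2.INTER_CUBIC)
cv2.imwrite("pics/g.png",np.hstack([c(s,240,110,100,120,4),c(t,160,130,100,120,4)]))
cv2.imwrite("pics/t5.png",t)
E
```

```text
t 9.85 pos [0.4527 0.1638 0.1306] F [ 0.4 -0.  -0.1] w 0.0376 j [ 15.5  13.2 102.8   0.   64.3   1.8]
R [[0.2376, -0.0051, 0.9714], [-0.9714, -0.0012, 0.2376], [-0.0, -1.0, -0.0052]]
units [-0.082  1.863  0.056]
rotvec [ 0.3   0.14 -0.  ]
```

View pics/g.png

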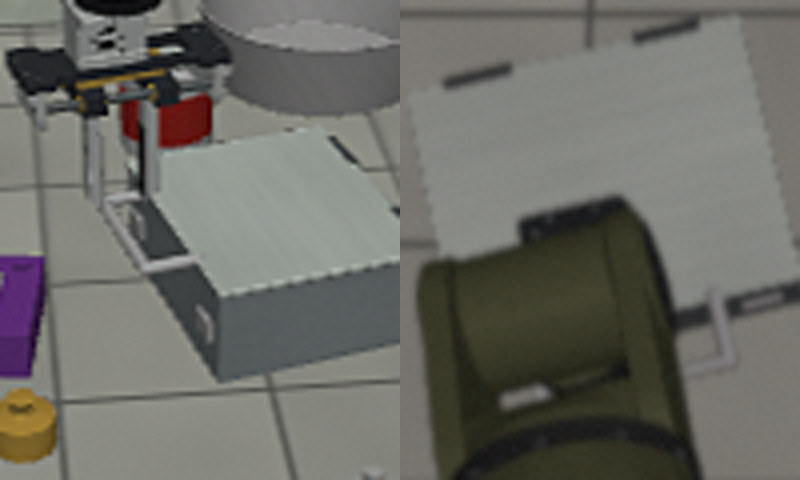

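Emit:
arm_command(delta_rot=[[0.3,0,0],[0,0,0],[0,0,0],[0,0,0],[0,0,0]], translation=[[-0.08,0.4,0.06],[0,0.6,0],[0,0.5,0],[0,0.2,0],[0,0,0]], hand=[40,40,40,40,40])

```text
time_s: 10.37
tool_pos: [0.4576, 0.1666, 0.0842]
tcp_rot: [[0.237, 0.01, 0.972], [-0.972, 0.003, 0.237], [-0.0, -1.0, 0.011]]
contact_force: [0.3, -0.4, -0.0]
grip_width: 0.0376
```

```bash
python3 go.py .4535 .1665 .0747 13.6
```

```text
t 10.37 pos [0.4576 0.1666 0.0842] F [ 0.3 -0.4 -0. ] w 0.0376 j [ 15.7  17.1 104.9  -0.   57.4   2. ]
R [[0.2365, 0.0103, 0.9716], [-0.9716, 0.0029, 0.2365], [-0.0003, -0.9999, 0.0107]]
units [-0.028  0.314 -0.139]
rotvec [-0.61  0.08 -0.02]
```

Emit:
arm_command(delta_rot=[[-0.5,0,0],[0,0,0],[0,0,0],[0,0,0]], translation=[[-0.03,0.25,-0.12],[0,0.05,0],[0,0,0],[0,0,0]], hand=[40,40,40,40])

```text
time_s: 10.7
tool_pos: [0.4549, 0.1669, 0.0771]
tcp_rot: [[0.236, 0.004, 0.972], [-0.972, 0.001, 0.236], [-0.0, -1.0, 0.004]]
contact_force: [-0.1, -0.5, -0.1]
grip_width: 0.0375
```

```bash
python3 go.py .4535 .1665 .0747 13.6
```

```text
t 10.7 pos [0.4549 0.1669 0.0771] F [-0.1 -0.5 -0.1] w 0.0375 j [ 15.8  17.7 105.3   0.   56.8   2.1]
R [[0.2364, 0.0041, 0.9717], [-0.9717, 0.0015, 0.2364], [-0.0005, -1.0, 0.0043]]
units [ 0.    0.08 -0.05]
rotvec [-0.25  0.07 -0.03]
```

Emit:
arm_command(delta_rot=[[-0.2,0,0],[0,0,0],[0,0,0],[0,0,0],[0,0,0],[0,0,0],[0,0,0]], translation=[[0,0.1,-0.05],[0,0,0],[0,0,0],[0,0,0],[0,0,0],[0,0,0],[0,0,0]], hand=[25,0,0,0,0,0,0])

```text
time_s: 11.28
tool_pos: [0.4545, 0.1668, 0.0752]
tcp_rot: [[0.237, 0.004, 0.972], [-0.972, 0.001, 0.237], [-0.001, -1.0, 0.004]]
contact_force: [1.1, -0.2, -1.6]
grip_width: 0.0115
```

```bash
python3 go.py .4535 .1665 .0747 13.6
```

```text
t 11.28 pos [0.4545 0.1668 0.0752] F [ 1.1 -0.2 -1.6] w 0.0115 j [ 15.8  17.8 105.4   0.   56.6   2.1]
R [[0.2365, 0.0037, 0.9716], [-0.9716, 0.0015, 0.2365], [-0.0005, -1.0, 0.004]]
units [ 0.001  0.017 -0.035]
rotvec [-0.23  0.08 -0.03]
```

Emit:
arm_command(delta_rot=[[0,0,0],[0,0,0],[0,0,0],[0,0,0],[0,0,0]], translation=[[0,-0.2,0],[0,-0.4,0.03],[0,-0.5,0.06],[0,-0.5,0.09],[0,-0.4,0.08]], hand=[0,0,0,0,0])

```text
time_s: 11.7
tool_pos: [0.4624, 0.1685, 0.1354]
tcp_rot: [[0.236, 0.004, 0.972], [-0.972, 0.001, 0.236], [-0.0, -1.0, 0.004]]
contact_force: [14.1, 4.7, -6.1]
grip_width: 0.0109
```

```bash
cat > arc.py <<'E'
import sys
from h import *
s=ctrl.state();R=s["tcp_rot"];p=s["tool_pos"]
p0=np.array([.4545,.1668,.0752]);u=np.array([.9718,.2358,0])
d=p-p0
th=np.degrees(np.arctan2(d[2],.245-d@u));rad=np.hypot(d[2],.245-d@u)
print("t",round(s["time_s"],2),p.round(4),"th",round(th,2),"th_z",np.degrees(np.arcsin(d[2]/.245)).round(2),"rad",rad.round(4),"lat",round(d@[-u[1],u[0],0],4),"F",s["contact_force"].round(1),"T",s["ft_torque"].round(2),"w",s["grip_width"].round(4))
y=np.radians(13.6);z=np.array([np.cos(y),np.sin(y),0]);yy=np.array([0,0,-1.]);Rt=np.stack([np.cross(yy,z),yy,z],1)
print("rotvec",np.degrees(cv2.Rodrigues(R.T@Rt)[0].ravel()).round(2))
for a in map(float,sys.argv[1:]):
    a=np.radians(a);q=p0+.245*((1-np.cos(a))*u+np.array([0,0,np.sin(a)]));print(np.degrees(a).round(1),"units",(R.T@(q-p)/.03).round(3))
E
python3 arc.py 20 30 40 50
```

```text
Traceback (most recent call last):
  File "arc.py", line 7, in <module>
    print("t",round(s["time_s"],2),p.round(4),"th",round(th,2),"th_z",np.degrees(np.arcsin(d[2]/.245)).round(2),"rad",rad.round(4),"lat",round(d@[-u[1],u[0],0],4),"F",s["contact_force"].round(1),"T",s["ft_torque"].round(2),"w",s["grip_width"].round(4))
                                                                                                                                                                                                                                   ^^^^^^^^^^^^^^^^^^^^^
AttributeError: 'float' object has no attribute 'round'
```

```bash
sed -i 's/s\["grip_width"\].round(4)/round(s["grip_width"],4)/' arc.py; python3 arc.py 20 30 40 50
```

```text
t 11.7 [0.4624 0.1685 0.1354] th 14.25 th_z 14.22 rad 0.2444 lat -0.0002 F [14.1  4.7 -6.1] T [ 0.42 -2.24  0.05] w 0.0109
rotvec [-0.22  0.08 -0.02]
20.0 units [-0.007 -0.787  0.225]
30.0 units [-0.007 -2.074  0.832]
40.0 units [-0.007 -3.237  1.653]
50.0 units [-0.006 -4.24   2.664]
```

Emit:
arm_command(delta_rot=[[0,0,0],[0,0,0],[0,0,0],[0,0,0],[0,0,0]], translation=[[0,-0.4,0.16],[0,-0.5,0.2],[0,-0.5,0.23],[0,-0.4,0.22],[0,-0.2,0.11]], hand=[0,0,0,0,0])

```text
time_s: 12.12
tool_pos: [0.487, 0.1745, 0.1976]
tcp_rot: [[0.237, -0.005, 0.972], [-0.972, -0.001, 0.237], [-0.0, -1.0, -0.005]]
contact_force: [3.9, 0.9, -6.1]
grip_width: 0.0109
```

```bash
python3 arc.py 30 40 50
```

```text
t 12.12 [0.487  0.1745 0.1976] th 30.06 th_z 29.98 rad 0.2444 lat -0.0002 F [ 3.9  0.9 -6.1] T [ 0.1  -0.61 -0.01] w 0.0109
rotvec [ 0.27  0.08 -0.02]
30.0 units [-0.005 -0.002 -0.021]
40.0 units [-0.005 -1.172  0.79 ]
50.0 units [-0.005 -2.183  1.792]
```

Emit:
arm_command(delta_rot=[[0,0,0],[0,0,0],[0,0,0],[0,0,0],[0,0,0],[0,0,0]], translation=[[0,-0.4,0.26],[0,-0.45,0.32],[0,-0.45,0.36],[0,-0.4,0.35],[0,-0.25,0.25],[0,-0.1,0.1]], hand=[0,0,0,0,0,0])

```text
time_s: 12.62
tool_pos: [0.534, 0.1862, 0.2586]
tcp_rot: [[0.237, -0.015, 0.971], [-0.972, -0.003, 0.237], [-0.0, -1.0, -0.016]]
contact_force: [-2.3, -0.3, -0.4]
grip_width: 0.011
```

```bash
python3 arc.py 50
```

```text
t 12.62 [0.534  0.1862 0.2586] th 48.34 th_z 48.45 rad 0.2454 lat 0.0001 F [-2.3 -0.3 -0.4] T [-0.15  0.63  0.04] w 0.011
rotvec [ 0.89  0.1  -0.02]
50.0 units [ 0.004 -0.147  0.185]
```

Emit:
arm_command(delta_rot=[[0.5,0,0],[0,0,0],[0,0,0],[0,0,0]], translation=[[0,-0.13,0.17],[0,0,0],[0,0,0],[0,0,0]], hand=[0,0,0,0])

```text
time_s: 12.95
tool_pos: [0.5374, 0.1871, 0.2617]
tcp_rot: [[0.237, -0.012, 0.971], [-0.972, -0.003, 0.237], [-0.0, -1.0, -0.012]]
contact_force: [-3.7, -1.4, 1.9]
grip_width: 0.0117
```

```bash
python3 arc.py 50
python3 - <<'E'
from h import *
s=ctrl.camera("side");t=ctrl.camera("top");cv2.imwrite("pics/s6.png",s);cv2.imwrite("pics/t6.png",t)
c=lambda im,x,y,w,h,f:cv2.resize(im[y:y+h,x:x+w],None,fx=f,fy=f,interpolation=cv2.INTER_CUBIC)
cv2.imwrite("pics/i.png",np.hstack([c(s,250,80,110,130,3.5),c(t,155,80,110,130,3.5)]))
E
```

```text
t 12.95 [0.5374 0.1871 0.2617] th 49.44 th_z 49.57 rad 0.2455 lat 0.0002 F [-3.7 -1.4  1.9] T [-0.25  0.81  0.06] w 0.0117
rotvec [ 0.68  0.11 -0.01]
50.0 units [ 0.005 -0.041  0.071]
```

View pics/i.png

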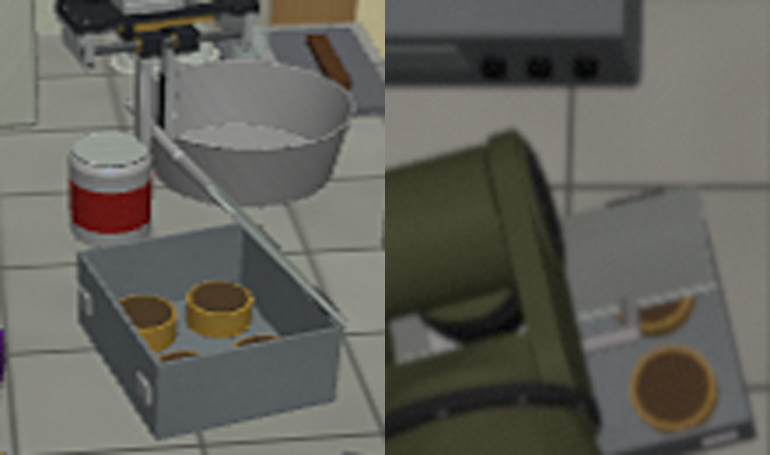

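View pics/t6.png

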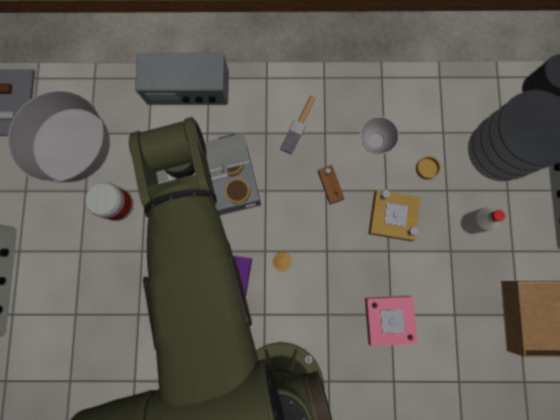

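Run:
```python
from h import *
t=cv2.imread("pics/t6.png")
c=lambda im,x,y,w,h,f:cv2.resize(im[y:y+h,x:x+w],None,fx=f,fy=f,interpolation=cv2.INTER_CUBIC)
cv2.imwrite("pics/j.png",np.hstack([c(t,205,125,60,90,6.5),c(t,370,175,60,90,6.5)]))
u=np.array([.9718,.2358,0]);l=np.array([-u[1],u[0],0]);H=np.array([.4535,.1665,.0935])+.245*u
for th in(46,48,50,52,54):
    a=np.radians(th);q=[H-120*.001*l+r*(-np.cos(a)*u+np.array([0,0,np.sin(a)])) for r in(.2,)]+[H-.060*l+.245*(-np.cos(a)*u+np.array([0,0,np.sin(a)]))]
    p=proj("top",q);print(th,p.round(2).tolist(),((p+.5-[205,125])*6.5).round(0).tolist())
print(((proj("top",[[.5434,-.3003,.09]])+.5-[370,175])*6.5+[390,0]))
```

```text
46 [[249.16, 165.64], [226.44, 180.05]] [[290.0, 267.0], [143.0, 361.0]]
48 [[248.51, 163.2], [225.51, 177.01]] [[286.0, 252.0], [137.0, 341.0]]
50 [[247.86, 160.71], [224.57, 173.89]] [[282.0, 235.0], [130.0, 321.0]]
52 [[247.2, 158.16], [223.61, 170.69]] [[278.0, 219.0], [124.0, 300.0]]
54 [[246.52, 155.55], [222.65, 167.41]] [[273.0, 202.0], [118.0, 279.0]]
[[496.15820614 122.20902958]]
```

View pics/j.png

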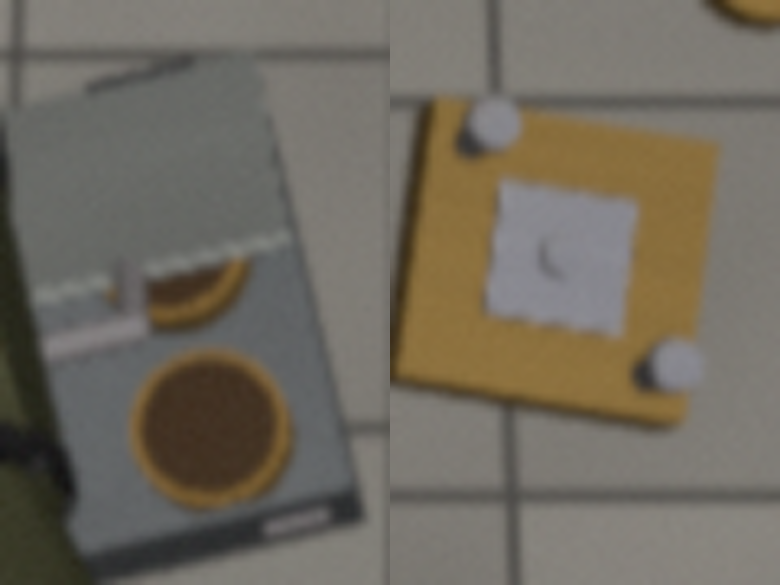

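Emit:
arm_command(delta_rot=[[0.2,0,0],[0,0,0],[0,0,0],[0,0,0],[0,0,0],[0,0,0],[0,0,0]], translation=[[0,-0.05,0.06],[0,0,0],[0,0,0],[0,0,0],[0,0,0],[0,0,0],[0,0,0]], hand=[0,0,0,0,0,0,0])

```text
time_s: 13.63
tool_pos: [0.5387, 0.1874, 0.2627]
tcp_rot: [[0.237, -0.009, 0.971], [-0.972, -0.002, 0.237], [-0.0, -1.0, -0.009]]
contact_force: [-4.0, -0.2, 0.8]
grip_width: 0.0115
```

```bash
python3 arc.py 50; python3 -c "
from plant import ctrl;print(abs(ctrl.state()['joint_velocities']).max())"
```

```text
t 13.63 [0.5387 0.1874 0.2627] th 49.82 th_z 49.95 rad 0.2454 lat 0.0002 F [-4.  -0.2  0.8] T [-0.29  0.82  0.03] w 0.0115
rotvec [ 0.54  0.11 -0.01]
50.0 units [ 0.005 -0.005  0.029]
0.08044799852812616
```

Emit:
arm_command(delta_rot=[[0,0,0],[0,0,0],[0,0,0],[0,0,0],[0,0,0],[0,0,0],[0,0,0],[0,0,0]], translation=[[0,0,0],[0,0,0],[0,0,0],[0,0,0],[0,0,0],[0,0,0],[0,0,0],[0,0,0]], hand=[0,0,0,0,0,0,0,0])

```text
time_s: 14.3
tool_pos: [0.5387, 0.1874, 0.2627]
tcp_rot: [[0.237, -0.009, 0.971], [-0.972, -0.002, 0.237], [-0.0, -1.0, -0.009]]
contact_force: [-2.9, -1.8, 0.3]
grip_width: 0.0109
```

```bash
python3 arc.py 50
python3 - <<'E'
from h import *
s=ctrl.camera("side")
c=lambda im,x,y,w,h,f:cv2.resize(im[y:y+h,x:x+w],None,fx=f,fy=f,interpolation=cv2.INTER_CUBIC)
cv2.imwrite("pics/k.png",c(s,240,80,120,240,2.5))
E
```

```text
t 14.3 [0.5387 0.1874 0.2627] th 49.82 th_z 49.95 rad 0.2455 lat 0.0001 F [-2.9 -1.8  0.3] T [-0.28  0.9  -0.03] w 0.0109
rotvec [ 0.54  0.11 -0.01]
50.0 units [ 0.005 -0.005  0.029]
```

View pics/k.png

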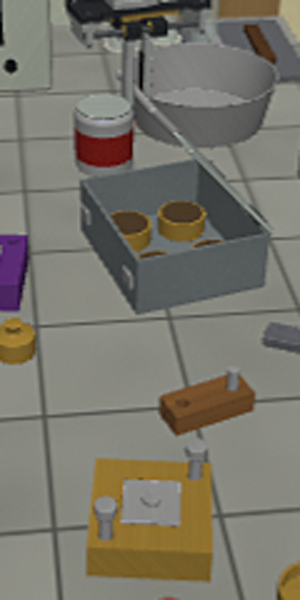

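The last picture shows the pin upright in the far corner bore and the lid held open. The pose did not change over 0.7 s, so I am handing in.

```bash
python3 -c "
from plant import ctrl;print(ctrl.finish_job())"
```

```text
the job is handed in; nothing more can be done
None
```

I handed the job in at about 14.4 s, with the pin in the empty bore of the brass shear box and the lid held open at 50° by its bar.

- **Pin:** I gripped it by the head, moved it to the bore and lowered it until the force changed by about +2.4 N. The tool was then at 64.1 mm, where 64.2 mm is fully home. A second small press showed no clear force, so how fully home it is rests on that height and the pictures. After I let go, both cameras show it upright. Its height looks the same as the seated pin's, and its head is within about 1 mm of where it should be.
- **Lid:** The arm pose gives 49.8–50.0°, steady over the last 0.7 s. The top picture, taken just before the last 0.4° nudge, agreed to within about 1°. The arm is still gripping the bar, with a side force of 3–4 N, and nothing else props the lid.
- **Other things:** The plug, the seated pin and the other things that can be seen look unmoved in the pictures. The largest wrist force I read was about 16 N, midway through lifting the lid.

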